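Feed one heat sink from the magazine and slide it into the pick-up corner

ROBOT

A 6-joint arm with a two-finger parallel gripper is mounted at the origin on the work surface. World frame = base frame: x ahead of the robot, y to its left, z up, the work surface at z = 0. Lengths are in m, angles in rad, forces in N, time in s.
With the tool pointing down it reaches from about 0.375 to 0.9 m from the base axis. Payload 3.1 kg.
Tool frame: the origin (TCP) lies at the very end of the fingers, on their centre line; the grasp point (between the pads) lies 19 mm behind it (robot.grip_depth is the distance from the TCP to the grasp point, in m); z points along the fingers, y is the direction in which the jaws open and shut (so a half turn about z gives the same grasp; the last joint's range is limited). The gripper opens to 87 mm and grips with 3 to 60 N. Pads are 19 mm wide; open, the fingers measure 117 mm over their backs; the gripper's body (75 mm by 190 mm) begins 51 mm behind the grasp point.
Start: joints at [-1.419, 0.527, 1.433, -0, 1.181, -0.178], TCP at [0.202, -0.591, 0.223] pointing down, gripper open.
Joint ranges: [-3.08, 3.08], [-0.75, 2.2], [0.22, 2.44], [-1.43, 4.57], [0, 2.65], [-2.85, 2.85]. Speed limits (rad/s): [2.79, 2.79, 3.14, 3.14, 3.14, 3.14].

INTERFACE

Orientations are given as a unit quaternion [x, y, z, w].
In Python, from rig import robot gives the robot as it stands.
- The arm moves only by the tool drive_tool, never from a script. Its argument "series" is a list of rows, each a list of 7 numbers: the shift along the tool's x, y, z in m, then the turn, a rotation vector about the tool's x, y, z in degrees, then the opening, from 0 (shut) to 1 (fully open). A call has 1 to 5 rows; each row shifts and turns the commanded pose from where the row before left it, along the tool's axes as they then stand; what a row does not reach is not made up. A row lasts 1/8 s, in which the tool goes at most 62.5 mm and 10.7 degrees, less where a joint would pass 70% of its speed; a pose out of reach is approached as far as the arm can. A call is refused whole if a number of a shift passes 0.0625 or a number of a turn 10.7, either way. A call with a gripper value outside its range is refused whole. The fingers move at their own pace and stop on an object; "squeeze" is the grip in N (left out, the last holds). Time passes only in rows, so rows that do not move let the fingers close. It gives the time, the measured TCP pose, the force and the opening at its end, in the units of the state.
- robot.get_obs(): the state, without advancing time (a new reading comes with each control period).
- robot.camera(name): name is "side" or "top"; returns (picture, depth): 400x640x3 uint8, blue, green, red; 400x640 float32, m along the optical axis (not along the pixel's ray), 0 where there is no reading.
- robot.camera_model(name): a dict with "fx", "fy", "cx", "cy" (pixels), "R" (3x3) and "t" (3): a world point X has camera coordinates R X + t. Camera axes: x right, y down, z forward; pixel columns grow to the right and rows downward; lengths in m; the calibration is good to about 2 mm. A picture is of the moment at which its call begins. camera_model takes no time and is no camera call.
- robot.hand_in(): hands the job in, once; it reports no verdict.
The state is a dict: "time": time; "q": joint angles; "joint_velocities": joint speeds; "joint_torque": joint torques, N m; "position": TCP position; "tool_rot": TCP orientation; "ft_force": force on the tool from outside, world axes, zero at the start; "moment": the same for the moment, N m; "grip_width": finger opening in m.
Only numpy, scipy, OpenCV 4.12 (cv2) and the standard library are available. Lean on these libraries where they do the work, as an engineer would, in place of code of your own. Each camera call takes 0.05 s, during which the arm holds its last target. There are 200 camera calls.

TASK

Press the magazine feeder's plunger knob all the way down once and let it spring back up, so that it feeds out one heat sink, the lowest of the stack. Then push that heat sink sideways along the deck with a fingertip until it sits square in the corner, up against both low stops, ready for pick-up. Slide it, never lift or tip it; keep the rest of the stack in the magazine and leave the other things on the bench where they are.

Things in the scene. Friction and masses are not known exactly. Their poses are not given: they have to be found in the camera images.
- feeder: Aluminium hand-operated magazine feeder, fixed to the bench. Origin on the bench under the middle of the magazine; x = direction in which heat sinks are fed out, y = left of that, z up. Its flat deck is 22 mm above the bench: x -101 to 84 mm for y -30 to 30 mm, plus a pick-up bay, x 22 to 84 mm, y 30 to 95 mm
- magazine_top (a point): middle of the open top of the magazine, 74 mm above the bench over the feeder's origin: four upright corner angles, 48.5 x 48.5 mm outside, holding a stack of four equal heat sinks. Behind it, x -100 to -26 mm, y -27 to 27 mm of the feeder, stands the linkage housing, top 115 mm above the bench (bush on it 125 mm), with the plunger on top
- plunger (a joint): travel of the plunger, m: 0 = up, 0.022 = fully down on its stop. Spring return: about 4 N to start, 7 N near the bottom, more if fast. By a bell crank it drives a blade that pushes the lowest heat sink 48 mm along the feeder's +x, out under the gate onto the deck; as the plunger rises the blade draws back and the stack drops by one. Each full press feeds one
- plunger_top (a point): the middle of the top of the plunger's black mushroom knob, 36 mm across and slightly domed; at rest 154 mm above the bench, at x = -75 mm, y = 0 of the feeder; it goes straight down when pressed
- sink_1_mid (a point): centre (half-way up) of the lowest heat sink of the stack, the one that is fed out first: a square finned copper heat sink, 40 x 40 x 10 mm, about 55 g, lying flat with its sides along the feeder's x and y. Its centre rides 5 mm above whatever it lies on
- outlet (a point): fixed point of the feeder, 5 mm above the deck: where the centre of a heat sink lies (within 2 mm in x and y) when it has just been fed out by a full press, between the gate and the far stop
- corner (a point): fixed point 5 mm above the deck: centre of a heat sink fully home in the corner, 65 mm along the feeder's +y from the outlet. The two stops are bars 11 mm high above the deck, 6 mm thick: the far stop's face is at feeder x = 67.5 mm (bar from y -18 to 95 mm), the end stop's face at y = 85 mm (bar from x 23.5 to 67.5 mm)
- sink_2_mid (a point): centre of the second heat sink of the stack, counted from below (same size as the lowest); it must stay in the magazine
- sink_3_mid (a point): centre of the third heat sink of the stack, counted from below (same size as the lowest); it must stay in the magazine
- sink_4_mid (a point): centre of the top heat sink of the stack, counted from below (same size as the lowest); it must stay in the magazine
- big_sink: bystander: a loose larger black finned heat sink, 60 x 60 x 22 mm, standing on the bench; origin at the centre of its underside
- flux_jar: bystander: amber glass jar with a white cap, 44 mm across, 45 mm tall, standing on the bench; origin at the centre of its underside
- solder_reel: bystander: reel of solder wire standing on its flange, 58 mm across, 42 mm tall; origin at the centre of its underside
- tweezers: bystander: steel tweezers lying on the bench, 120 mm long (along their x axis), 10 mm wide, 8 mm high; origin at their middle, on the bench
- screwdriver: bystander: screwdriver with a black handle lying on the bench, 160 mm long along its x axis
- flux_brush: bystander: small wooden-handled brush lying on the bench, 150 mm long along its x axis
There are look-alikes about, which are no part of the job. Several things have the shape of the feeder; the one meant has the colours described above. Leave any turquoise look-alike of the part that bears sink_4_mid alone.

How it is judged:
On the way, in this order (a step that is already met when the one before it is completed fails the run):
1. the plunger is pressed fully down and the lowest heat sink is pushed out under the gate (value of joint plunger above 0.02 m and x of sink_1_mid in the frame of feeder above 0.04 m), for 0.04 s.
2. the plunger is back up and the one heat sink lies flat on the deck at the outlet (value of joint plunger below 0.002 m and x of sink_1_mid in the frame of feeder above 0.04 m and y of sink_1_mid in the frame of feeder between -0.012 and 0.012 m and z of sink_1_mid in the frame of feeder between 0.024 and 0.03 m), for 0.1 s.
At the end, for the whole second after the job is handed in: The fed heat sink lies flat on the deck in the corner, within 3 mm of the end stop and 4 mm of the far stop, square to them within 5 degrees and at rest; the plunger is up; the other three heat sinks are stacked in the magazine (y of sink_1_mid in the frame of feeder above 0.062 m and x of sink_1_mid in the frame of feeder above 0.0435 m and z of sink_1_mid in the frame of feeder between 0.024 and 0.03 m and angle between the x axis of sink_1_mid and the x axis of feeder, either way round below 0.09 rad and angle between sink_1_mid's own z axis and vertical below 0.06 rad and linear speed of sink_1 below 0.01 m/s and value of joint plunger below 0.002 m and x of sink_2_mid in the frame of feeder between -0.006 and 0.006 m and y of sink_2_mid in the frame of feeder between -0.006 and 0.006 m and z of sink_2_mid in the frame of feeder between 0.024 and 0.03 m and x of sink_3_mid in the frame of feeder between -0.006 and 0.006 m and y of sink_3_mid in the frame of feeder between -0.006 and 0.006 m and z of sink_3_mid in the frame of feeder between 0.034 and 0.04 m and x of sink_4_mid in the frame of feeder between -0.006 and 0.006 m and y of sink_4_mid in the frame of feeder between -0.006 and 0.006 m and z of sink_4_mid in the frame of feeder between 0.044 and 0.05 m); the robot touches nothing.
It fails at once if the heat sink is lifted off the deck or tipped (z of sink_1_mid in the frame of feeder above 0.039 m or angle between sink_1_mid's own z axis and vertical above 0.5 rad).
It fails at once if a second heat sink leaves the magazine (x of any of sink_2_mid, sink_3_mid, sink_4_mid in the frame of feeder above 0.008 m).
It fails at once if a stacked heat sink is lifted (z of sink_2_mid in the frame of feeder above 0.043 m or z of sink_3_mid in the frame of feeder above 0.053 m or z of sink_4_mid in the frame of feeder above 0.063 m).
It fails at once if something else on the bench is shifted by more than 20 mm (distance of any of big_sink, flux_jar, solder_reel, tweezers, screwdriver, flux_brush from where it was at the start of the episode above 0.02 m).
It also fails if it takes over 42 s, if anything falls off the work surface, if the arm or the gripper's body presses on something with over 40 N, if the wrist force passes 120 N, or if a joint passes its speed limit or range.

## Working session

There is one attempt and no reset: what is moved stays moved. The work goes in short steps, Python scripts to look and compute and a tool call to move; the robot and the scene stay as the last step left them, time stands still between calls to the robot, and variables do not carry over. Pictures are saved under pics/ and viewed, about 8 in all and at most 12, crops included, and the job is handed in when it is done.

Besides the shell and the picture viewer there is one more tool, called after ">>>" as name(argument=value, ...) on one line, values as JSON. drive_tool: Moves the arm, as the interface text tells. Its arguments: {"type":"object","properties":{"series":{"type":"array"},"squeeze":{"type":"number"}},"required":["series"]}

```bash
mkdir -p pics; ls; python3 - <<'E'
from rig import robot
import cv2,numpy as np
for n in("top","side"):
    p,d=robot.camera(n); cv2.imwrite(f"pics/{n}0.png",p); np.save(f"pics/{n}0.npy",d)
    m=robot.camera_model(n); print(n,m, -np.array(m["R"]).T@np.array(m["t"]))
print(robot.get_obs())
E
```

```text
pics
top {'fx': 517.9986839896178, 'fy': 517.9986839896178, 'cx': 323.5710800579959, 'cy': 196.9529308643915, 'R': array([[-0.00704198, -0.99986845,  0.01461173],
       [-0.9863989 ,  0.004546  , -0.16430624],
       [ 0.1642182 , -0.01557004, -0.98630115]]), 't': array([0.02065041, 0.54729577, 1.39318489])} [0.31121104 0.03985162 1.46372223]
side {'fx': 452.2864215793795, 'fy': 452.2864215793795, 'cx': 316.19854627977344, 'cy': 192.62967655913968, 'R': array([[-0.96486325, -0.2617014 , -0.02347957],
       [-0.14841507,  0.61655949, -0.77319296],
       [ 0.21682223, -0.74254075, -0.63373603]]), 't': array([0.54010492, 0.13146667, 1.37300285])} [0.24294148 1.07979976 0.9844519 ]
{'time': 0.1, 'q': array([-1.41952702e+00,  5.28352627e-01,  1.43378306e+00, -2.13213689e-05,
        1.18140579e+00, -1.78500273e-01]), 'joint_velocities': array([-0.00036035, -0.00261672, -0.00189614, -0.00028638,  0.00098022,
       -0.0006099 ]), 'joint_torque': array([-1.90542323e-04, -4.40986025e+01, -1.77151179e+01,  6.35068375e-02,
        5.33933763e-02, -3.92071365e-05]), 'position': array([ 0.20231057, -0.59064647,  0.22167931]), 'tool_rot': array([ 9.86436138e-01,  1.64142608e-01,  3.40895805e-06, -9.74459382e-04]), 'ft_force': array([ 0.20711809, -0.00771369, -0.17822043]), 'moment': array([ 0.02487761, -0.00857965,  0.02780434]), 'grip_width': 0.08692045706547462}
```

View pics/top0.png

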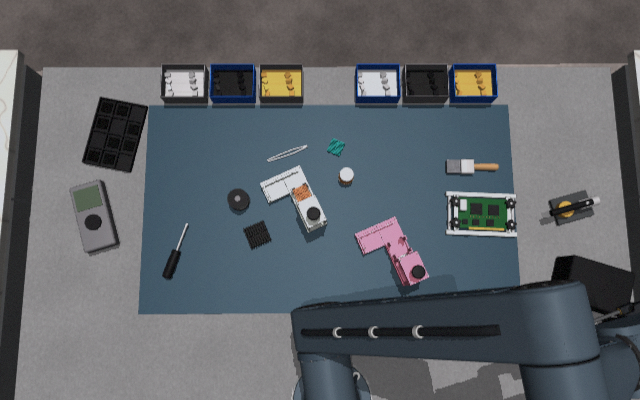

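View pics/side0.png

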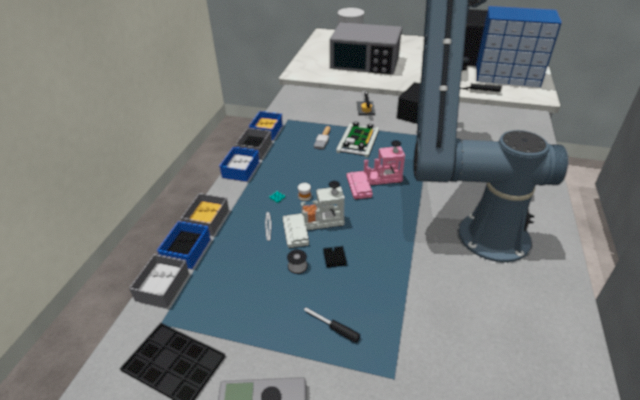

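```bash
cat > h.py <<'E'
import numpy as np, cv2
from rig import robot
def ray(n,uv,z):
    m=robot.camera_model(n);R=np.array(m["R"]);c=-R.T@np.array(m["t"])
    uv=np.atleast_2d(uv).astype(float)
    d=np.c_[(uv[:,0]-m["cx"])/m["fx"],(uv[:,1]-m["cy"])/m["fy"],np.ones(len(uv))]@R
    return c+d*((z-c[2])/d[:,2])[:,None]
def cloud(n,d):
    m=robot.camera_model(n);R=np.array(m["R"]);t=np.array(m["t"])
    v,u=np.indices(d.shape)
    return (np.dstack([(u-m["cx"])/m["fx"]*d,(v-m["cy"])/m["fy"]*d,d])-t)@R
def pix(n,X):
    m=robot.camera_model(n);p=np.atleast_2d(X)@np.array(m["R"]).T+np.array(m["t"])
    return np.c_[m["fx"]*p[:,0]/p[:,2]+m["cx"],m["fy"]*p[:,1]/p[:,2]+m["cy"]]
E
python3 - <<'E'
from h import *
for n,b in(("top",(220,130,370,250)),("side",(255,165,375,280))):
    p=cv2.imread(f"pics/{n}0.png");d=np.load(f"pics/{n}0.npy");P=cloud(n,d)
    x0,y0,x1,y1=b
    hsv=cv2.cvtColor(p,cv2.COLOR_BGR2HSV)
    box=np.zeros(d.shape,bool);box[y0:y1,x0:x1]=1
    X=P[...,0];Y=P[...,1];Z=P[...,2]
    print(n,"bench z",np.median(Z[box]))
    k=box&(Z>0.143)&(Z<.17)&(hsv[...,2]<90)
    v,u=np.nonzero(k);print("knob",k.sum(),u.mean(),v.mean(),np.median(P[k],0),ray(n,[[u.mean(),v.mean()]],.152))
    dk=box&(Z>.014)&(Z<.028)&(hsv[...,1]<60)&(hsv[...,2]>130)
    dk=cv2.morphologyEx(dk.astype(np.uint8),cv2.MORPH_OPEN,np.ones((2,2)))>0
    print("deck",dk.sum(),np.median(Z[dk]))
    c=box&(hsv[...,0]<14)&(hsv[...,1]>110)&(hsv[...,2]>90)
    print("copper",c.sum(),np.median(P[c],0))
    cv2.imwrite(f"pics/{n}c.png",cv2.resize(p[y0:y1,x0:x1],None,fx=5,fy=5,interpolation=cv2.INTER_CUBIC))
E
```

```text
top bench z 0.00245162548066568
knob 136 313.05882352941177 213.1691176470588 [0.48775968 0.04641232 0.15339517] [[0.48775967 0.04628443 0.152     ]]
deck 662 0.02266684685085711
copper 182 [0.55777947 0.07958926 0.05911583]
side bench z 0.0018642530674273625
knob 68 333.88235294117646 183.89705882352942 [0.48730056 0.05425495 0.15265838] [[0.48736482 0.05263998 0.152     ]]
deck 538 0.02164528776974451
copper 136 [0.55255532 0.08645955 0.05906601]
```

View pics/topc.png

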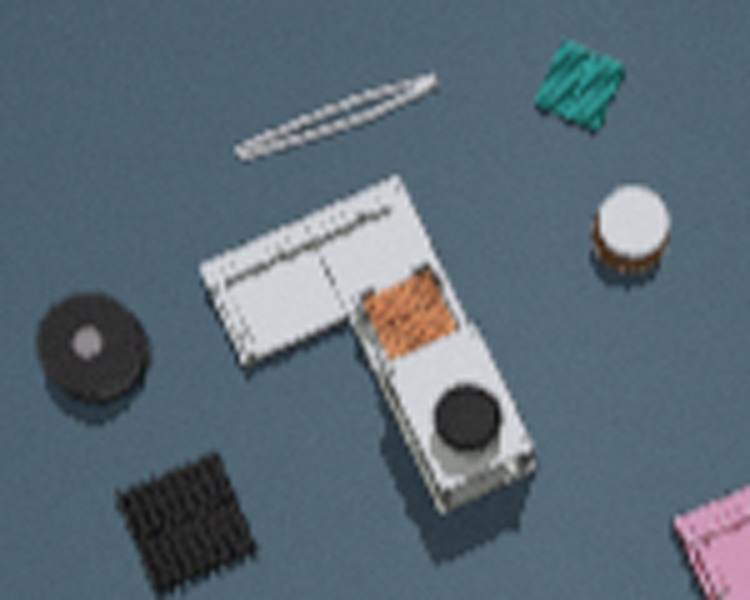

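View pics/sidec.png

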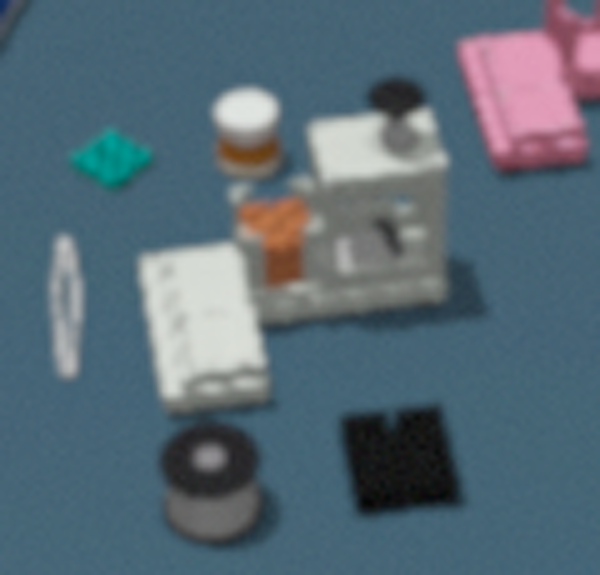

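The white feeder's knob is near top-picture pixel (313,213). Its far deck corners are at crop (400,178) and (200,268), the bay's near corner at (248,365), and the housing's rear end is around (535,465). The pink feeder and turquoise sink are look-alikes.

```bash
python3 - <<'E'
from h import *
c=np.array([[400,178],[200,268],[248,365]]);uv=(c+.5)/5-.5+[220,130]
W=ray("top",uv,.022);print(W)
F=np.array([[84,-30],[84,95],[22,95]])/1e3
def fit(F,W):
    a=F-F.mean(0);b=W-W.mean(0)
    th=np.arctan2((a[:,0]*b[:,1]-a[:,1]*b[:,0]).sum(),(a*b).sum())
    R=np.array([[np.cos(th),-np.sin(th)],[np.sin(th),np.cos(th)]]);return th,R,W.mean(0)-R@F.mean(0)
# deck + knob (+ copper top at z .062), top view
p=cv2.imread("pics/top0.png");hsv=cv2.cvtColor(p,cv2.COLOR_BGR2HSV)
m=(hsv[...,0]<14)&(hsv[...,1]>110)&(hsv[...,2]>90);m[:,:280]=0;m[:,325:]=0;m[:175]=0;m[210:]=0
v,u=np.nonzero(m);C=ray("top",[[u.mean(),v.mean()]],.061);print("cop",C,m.sum())
K=ray("top",[[313.06,213.17]],.153)
Fa=np.vstack([F,[-.075,0],[0,0]]);Wa=np.vstack([W,K,C])[:,:2]
th,R,t=fit(Fa,Wa);print("yaw",np.degrees(th),"origin",t,"res mm",((Fa@R.T+t-Wa)*1e3).round(1).tolist())
for f in([-75,0],[45.5,0],[47.5,65],[45,0],[22,-30]):print(f,R@np.array(f)/1e3+t)
# side check: project knob, outlet, corners
P=[np.r_[R@np.array(f[:2])/1e3+t,f[2]/1e3] for f in([-75,0,154],[84,-30,22],[84,95,22],[22,95,22],[-101,30,0])]
print(((pix("side",P)-[255,165]+.5)*5-.5).round())
o=robot.get_obs();print("tool yaw of x", o["tool_rot"])
from scipy.spatial.transform import Rotation as Ro
print(Ro.from_quat(o["tool_rot"]).as_matrix().round(3))
E
```

```text
[[0.64328138 0.0847479  0.022     ]
 [0.59153634 0.19782241 0.022     ]
 [0.53586077 0.17013562 0.022     ]]
cop [[0.55754072 0.07878594 0.061     ]] 182
yaw 24.862034215492336 origin [0.55575389 0.07684935] res mm [[1.3, 0.2], [0.5, 0.5], [-0.1, 2.2], [0.1, -1.0], [-1.8, -1.9]]
[-75, 0] [0.48770468 0.04531675]
[45.5, 0] [0.59703707 0.09597913]
[47.5, 65] [0.57152347 0.15579598]
[45, 0] [0.59658341 0.09576891]
[22, -30] [0.58832803 0.05887923]
[[399.  86.]
 [143. 252.]
 [167. 391.]
 [270. 377.]
 [448. 303.]]
tool yaw of x [ 9.86436138e-01  1.64142608e-01  3.40895805e-06 -9.74459382e-04]
[[ 0.946  0.324 -0.   ]
 [ 0.324 -0.946  0.002]
 [ 0.    -0.002 -1.   ]]
```

>>> drive_tool(series=[[0, 0, 0, 0, 0, -5.9, 0], [0.038, -0.033, 0, 0, 0, 0, 0], [0.038, -0.033, 0, 0, 0, 0, 0], [0.038, -0.033, 0, 0, 0, 0, 0], [0.038, -0.033, 0, 0, 0, 0, 0]], squeeze=10)

```text
time: 0.72
position: [0.2854, -0.406, 0.2222]
tool_rot: [0.977, 0.214, 0.0, -0.0]
ft_force: [-0.4, -0.3, -0.1]
grip_width: 0.0453
```

>>> drive_tool(series=[[0.038, -0.033, 0, 0, 0, 0, 0], [0.038, -0.033, 0, 0, 0, 0, 0], [0.038, -0.033, 0, 0, 0, 0, 0], [0.038, -0.033, 0, 0, 0, 0, 0], [0.038, -0.033, 0, 0, 0, 0, 0]])

```text
time: 1.35
position: [0.3887, -0.1766, 0.2224]
tool_rot: [0.977, 0.214, 0.0, -0.0]
ft_force: [0.8, 0.8, -0.3]
grip_width: 0.0017
```

```bash
cat >> h.py <<'E'
from scipy.spatial.transform import Rotation as Ro
TH=np.radians(24.86);RF=np.array([[np.cos(TH),-np.sin(TH)],[np.sin(TH),np.cos(TH)]]);T0=np.array([.5558,.0768])
def fe(X): return (np.atleast_2d(X)[:,:2]-T0)@RF
def st():
    o=robot.get_obs();M=Ro.from_quat(o["tool_rot"]).as_matrix()
    print("t",o["time"],"feeder mm",(fe(o["position"])*1e3).round(1),"z",(o["position"][2]*1e3).round(1),"yaw rel",(np.degrees(np.arctan2(M[1,0],M[0,0]))-24.86).round(2),"tilt z",M[:,2].round(4),"F",o["ft_force"].round(1),"q",o["q"].round(2),"g",o["grip_width"].round(4))
E
python3 -c "
from h import *;st()"
```

```text
Traceback (most recent call last):
  File "h.py", line 20, in st
    print("t",o["time"],"feeder mm",(fe(o["position"])*1e3).round(1),"z",(o["position"][2]*1e3).round(1),"yaw rel",(np.degrees(np.arctan2(M[1,0],M[0,0]))-24.86).round(2),"tilt z",M[:,2].round(4),"F",o["ft_force"].round(1),"q",o["q"].round(2),"g",o["grip_width"].round(4))
                                                                                                                                                                                                                                                      ^^^^^^^^^^^^^^^^^^^^^
AttributeError: 'float' object has no attribute 'round'
```

>>> drive_tool(series=[[0.04, -0.035, 0, 0, 0, 0, 0], [0.04, -0.035, 0, 0, 0, 0, 0], [0.04, -0.035, 0, 0, 0, 0, 0], [0.04, -0.035, 0, 0, 0, 0, 0], [0.023, -0.02, 0, 0, 0, 0, 0]])

```text
time: 1.98
position: [0.4878, 0.0461, 0.2223]
tool_rot: [0.976, 0.216, -0.0, -0.0]
ft_force: [0.2, -0.7, -0.4]
grip_width: 0.0004
```

>>> drive_tool(series=[[0, 0, 0.02, 0, 0, 0, 0], [0, 0, 0.02, 0, 0, 0, 0], [0, 0, 0, 0, 0, 0, 0]])

```text
time: 2.35
position: [0.4859, 0.0441, 0.1811]
tool_rot: [0.977, 0.215, -0.002, -0.001]
ft_force: [0.4, -0.3, 0.3]
grip_width: 0.0004
```

```bash
sed -i 's/o\["grip_width"\].round(4)/round(o["grip_width"],4)/' h.py
python3 - <<'E'
from h import *
st()
p,d=robot.camera("side");cv2.imwrite("pics/s1.png",cv2.resize(p[100:290,230:400],None,fx=3.2,fy=3.2,interpolation=cv2.INTER_CUBIC))
E
```

```text
t 2.35 feeder mm [[-77.2  -0.2]] z 181.1 yaw rel -0.04 tilt z [-4.5e-03  6.0e-04 -1.0e+00] F [ 0.4 -0.3  0.3] q [-0.14  0.41  1.81 -0.    0.93  1.  ] g 0.0004
```

View pics/s1.png

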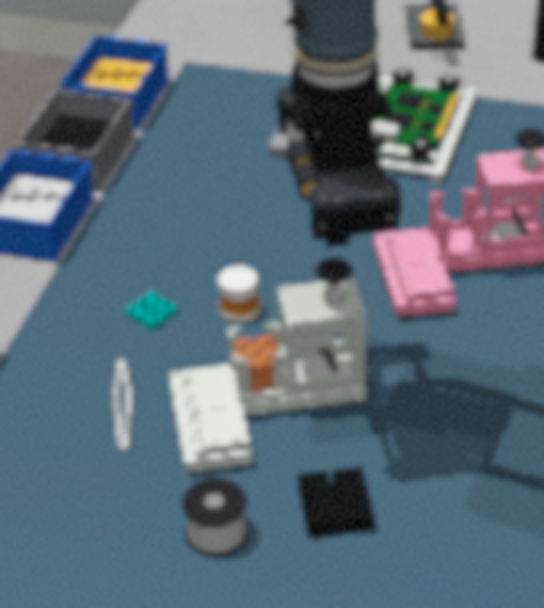

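The closed fingers, at crop (338,235), are over the knob at (334,268). I'll press slowly.

>>> drive_tool(series=[[0.002, 0, 0.012, 0, 0, 0, 0], [0, 0, 0.012, 0, 0, 0, 0], [0, 0, 0.005, 0, 0, 0, 0], [0, 0, 0.005, 0, 0, 0, 0], [0, 0, 0.005, 0, 0, 0, 0]])

```text
time: 3.02
position: [0.4887, 0.0445, 0.144]
tool_rot: [0.977, 0.215, -0.0, -0.0]
ft_force: [-4.2, -0.8, 9.6]
grip_width: 0.0006
```

>>> drive_tool(series=[[0, 0, 0.005, 0, 0, 0, 0], [0, 0, 0.004, 0, 0, 0, 0], [0, 0, 0.001, 0, 0, 0, 0], [0, 0, 0, 0, 0, 0, 0]])

```text
time: 3.52
position: [0.4886, 0.0446, 0.134]
tool_rot: [0.977, 0.215, -0.0, -0.0]
ft_force: [-1.8, -0.2, 6.1]
grip_width: 0.0003
```

>>> drive_tool(series=[[0, 0, 0.002, 0, 0, 0, 0], [0, 0, 0.001, 0, 0, 0, 0], [0, 0, 0, 0, 0, 0, 0]])

```text
time: 3.9
position: [0.4887, 0.0446, 0.1323]
tool_rot: [0.977, 0.215, -0.0, 0.0]
ft_force: [-4.7, 0.1, 16.9]
grip_width: 0.0
```

The force jumped to 17 N at z = 132.3 mm, so the plunger is on its stop. Next I'll let it rise slowly.

>>> drive_tool(series=[[0, 0, 0, 0, 0, 0, 0], [0, 0, -0.004, 0, 0, 0, 0], [0, 0, -0.007, 0, 0, 0, 0], [0, 0, -0.007, 0, 0, 0, 0], [0, 0, -0.01, 0, 0, 0, 0]])

```text
time: 4.53
position: [0.4893, 0.0446, 0.1588]
tool_rot: [0.977, 0.215, 0.0, -0.0]
ft_force: [1.1, 1.1, 0.2]
grip_width: 0.0007
```

>>> drive_tool(series=[[0, 0, -0.03, 0, 0, 0, 0], [0, 0, -0.03, 0, 0, 0, 0], [0, 0.02, -0.01, 0, 0, 0, 0], [0, 0.04, 0, 0, 0, 0, 0], [0, 0.04, 0, 0, 0, 0, 0]])

```text
time: 5.15
position: [0.5321, -0.0482, 0.2283]
tool_rot: [0.977, 0.215, 0.0, 0.0]
ft_force: [1.0, -0.7, 0.4]
grip_width: 0.0006
```

```bash
python3 - <<'E'
from h import *
st()
p,d=robot.camera("side");a=cv2.resize(p[165:280,255:375],None,fx=3.3,fy=3.3,interpolation=cv2.INTER_CUBIC)
p,d=robot.camera("top");b=cv2.resize(p[150:240,250:350],None,fx=3.9,fy=4.2,interpolation=cv2.INTER_CUBIC)
b=cv2.resize(b,(390,a.shape[0]));cv2.imwrite("pics/s2.png",np.hstack([a,b]));cv2.imwrite("pics/top2.png",p)
E
```

```text
t 5.15 feeder mm [[ -74.1 -103.5]] z 228.3 yaw rel -0.05 tilt z [ 8.e-04 -5.e-04 -1.e+00] F [ 1.  -0.7  0.4] q [-0.3   0.4   1.65 -0.    1.09  0.84] g 0.0006
```

View pics/s2.png

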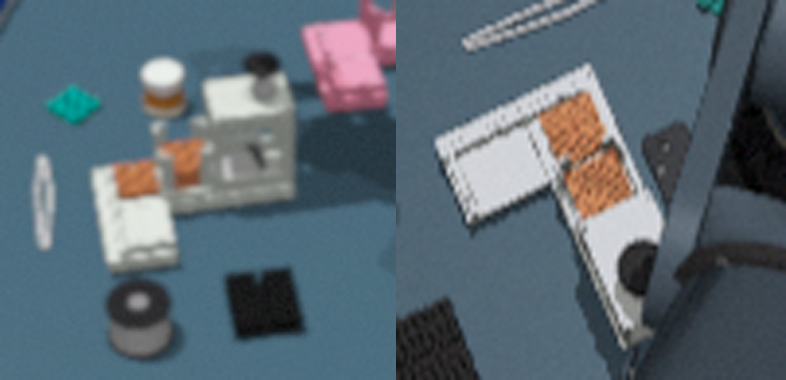

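The fed sink lies at the outlet against the far stop, the stack is still in the magazine and the knob is up. I'll move to the -y side of the sink and go down beside the deck.

>>> drive_tool(series=[[0.041, -0.017, 0, 0, 0, 0, 0], [0.041, -0.017, 0, 0, 0, 0, 0], [0.039, -0.014, 0.0, 0, 0, 0, 0], [0, 0, 0.05, 0, 0, 0, 0], [0, 0, 0.05, 0, 0, 0, 0]])

```text
time: 5.88
position: [0.6215, 0.0483, 0.1271]
tool_rot: [0.977, 0.215, 0.001, 0.0]
ft_force: [0.0, 0.4, 0.2]
grip_width: 0.0004
```

```bash
python3 - <<'E'
from h import *
st()
p=cv2.imread("pics/top2.png");hsv=cv2.cvtColor(p,cv2.COLOR_BGR2HSV)
m=((hsv[...,0]<14)&(hsv[...,1]>110)&(hsv[...,2]>90)).astype(np.uint8)
m[:,:270]=0;m[:,330:]=0;m[:150]=0;m[215:]=0
v,u=np.nonzero(m);g=fe(ray("top",np.c_[u,v],.032))*1e3
s=g[g[:,0]>30];print("fed",s.mean(0),s.min(0),s.max(0))
for n,uv,z in(("jar",[346,174],.045),):print(n,fe(ray("top",[uv],z))*1e3)
E
```

```text
t 5.875 feeder mm [[ 47.7 -53.5]] z 127.1 yaw rel -0.0 tilt z [ 1.3e-03 -2.0e-04 -1.0e+00] F [0.  0.4 0.2] q [-0.1   0.64  1.52 -0.    0.98  1.04] g 0.0004
fed [48.85603972  0.27566765] [ 30.44759481 -18.14824954] [66.27307481 18.75136517]
jar [[  -0.2980579  -134.97826292]]
```

>>> drive_tool(series=[[0, 0, 0.05, 0, 0, 0, 0], [0, 0, 0.04, 0, 0, 0, 0], [0, 0, 0.01, 0, 0, 0, 0], [0, -0.01, 0, 0, 0, 0, 0], [0, -0.004, 0, 0, 0, 0, 0]])

```text
time: 6.5
position: [0.6158, 0.0615, 0.0302]
tool_rot: [0.977, 0.215, 0.001, 0.0]
ft_force: [0.1, -0.1, 0.9]
grip_width: 0.0003
```

>>> drive_tool(series=[[0, -0.005, 0, 0, 0, 0, 0], [0, -0.006, 0, 0, 0, 0, 0], [0, -0.006, 0, 0, 0, 0, 0], [0, -0.006, 0, 0, 0, 0, 0], [0, -0.006, 0, 0, 0, 0, 0]])

```text
time: 7.12
position: [0.6027, 0.0875, 0.0286]
tool_rot: [0.977, 0.215, 0.0, 0.0]
ft_force: [-0.4, -0.1, 1.7]
grip_width: 0.0007
```

```bash
python3 - <<'E'
from h import *
st()
p,d=robot.camera("side");cv2.imwrite("pics/s3.png",cv2.resize(p[165:280,255:375],None,fx=5,fy=5,interpolation=cv2.INTER_CUBIC))
E
```

```text
t 7.125 feeder mm [[ 47. -10.]] z 28.6 yaw rel -0.06 tilt z [ 1.e-04 -0.e+00 -1.e+00] F [-0.4 -0.1  1.7] q [-0.04  0.77  1.61 -0.    0.76  1.1 ] g 0.0007
```

View pics/s3.png

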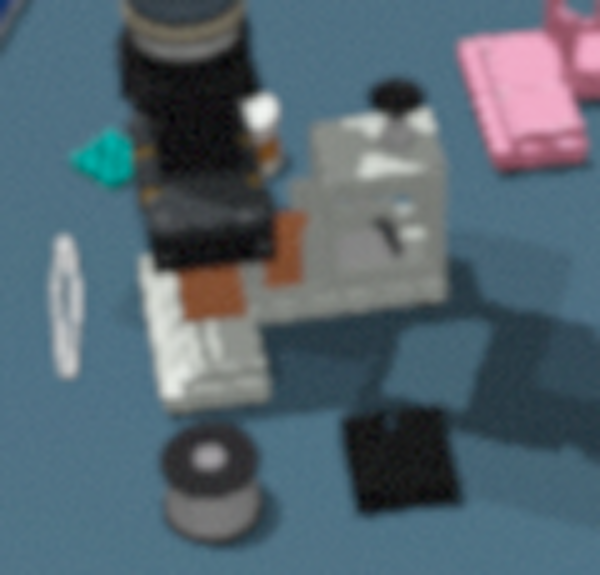

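The sink (crop 215,292) slides square in front of the fingertips and is well out of the outlet. I'll continue and slow down near the end stop.

>>> drive_tool(series=[[0, -0.006, 0.001, 0, 0, 0, 0], [0, -0.006, 0, 0, 0, 0, 0], [0, -0.006, 0, 0, 0, 0, 0], [0, -0.006, 0, 0, 0, 0, 0], [0, -0.005, 0, 0, 0, 0, 0]])

```text
time: 7.8
position: [0.5904, 0.1139, 0.0276]
tool_rot: [0.977, 0.215, -0.0, -0.0]
ft_force: [-0.2, -0.1, -0.2]
grip_width: 0.0003
```

>>> drive_tool(series=[[0, -0.004, 0, 0, 0, 0, 0], [0, -0.003, 0, 0, 0, 0, 0], [0, -0.002, 0, 0, 0, 0, 0], [0, -0.001, 0, 0, 0, 0, 0], [0, 0, 0, 0, 0, 0, 0]])

```text
time: 8.43
position: [0.5865, 0.1226, 0.0276]
tool_rot: [0.977, 0.215, 0.0, -0.0]
ft_force: [-0.5, 0.6, 0.2]
grip_width: 0.0003
```

```bash
python3 -c "
from h import *;st()"
```

```text
t 8.425 feeder mm [[47.1 28.7]] z 27.6 yaw rel -0.07 tilt z [ 0.e+00  1.e-04 -1.e+00] F [-0.5  0.6  0.2] q [0.02 0.76 1.63 0.   0.74 1.16] g 0.0003
```

>>> drive_tool(series=[[0, -0.001, 0, 0, 0, 0, 0], [0, -0.001, 0, 0, 0, 0, 0], [0, 0, 0, 0, 0, 0, 0]])

```text
time: 8.8
position: [0.5855, 0.1245, 0.0275]
tool_rot: [0.977, 0.215, -0.0, -0.0]
ft_force: [-0.1, 0.3, -0.3]
grip_width: 0.0005
```

>>> drive_tool(series=[[0, -0.001, 0, 0, 0, 0, 0], [0, 0, 0, 0, 0, 0, 0]])

```text
time: 9.05
position: [0.5851, 0.1254, 0.0276]
tool_rot: [0.977, 0.215, -0.0, -0.0]
ft_force: [0.3, -0.1, 0.2]
grip_width: 0.0004
```

>>> drive_tool(series=[[0, -0.001, 0, 0, 0, 0, 0], [0, -0.001, 0, 0, 0, 0, 0], [0, 0, 0, 0, 0, 0, 0]])

```text
time: 9.43
position: [0.5842, 0.1272, 0.0275]
tool_rot: [0.977, 0.215, -0.0, -0.0]
ft_force: [-0.4, -0.1, 0.1]
grip_width: 0.0006
```

```bash
python3 - <<'E'
from h import *
st()
p,d=robot.camera("side");cv2.imwrite("pics/s4.png",cv2.resize(p[200:255,265:330],None,fx=9,fy=9,interpolation=cv2.INTER_CUBIC))
E
```

```text
t 9.425 feeder mm [[47.  33.8]] z 27.5 yaw rel -0.06 tilt z [-2.e-04  1.e-04 -1.e+00] F [-0.4 -0.1  0.1] q [0.03 0.76 1.64 0.   0.74 1.17] g 0.0006
```

View pics/s4.png

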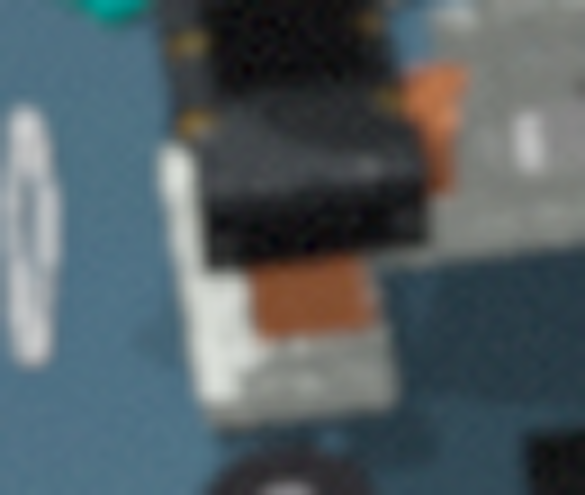

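```bash
python3 - <<'E'
from h import *
c=np.array([[262,338],[372,330],[250,262],[362,258],[208,428],[398,402]]);uv=(c+.5)/9-.5+[265,200]
print((fe(ray("side",uv,.027))*1e3).round(1)); print("deck corners",(fe(ray("side",uv[4:],.011))*1e3).round(1))
# expected pixel of home sink near edge and of the end stop top face
for y,z in((85,32),(85,22),(85,33),(91,33),(75,32),(75,22)):
  X=[np.r_[RF@np.array([x,y])/1e3+T0,z/1e3] for x in(27.5,67.5)]
  print(y,z,(((pix("side",X)-[265,200])+.5)*9-.5).round())
E
```

```text
[[ 64.7  79.4]
 [ 28.3  82.7]
 [ 64.   42.6]
 [ 26.4  48. ]
 [ 87.3 116.9]
 [ 24.9 117.1]]
deck corners [[ 86.4 101.4]
 [ 23.  101.6]]
85 32 [[375. 324.]
 [255. 340.]]
85 22 [[376. 345.]
 [257. 362.]]
85 33 [[375. 322.]
 [255. 338.]]
91 33 [[377. 334.]
 [257. 351.]]
75 32 [[370. 303.]
 [251. 319.]]
75 22 [[371. 324.]
 [253. 341.]]
```

>>> drive_tool(series=[[0, -0.001, 0, 0, 0, 0, 0], [0, -0.001, 0, 0, 0, 0, 0], [0, 0, 0, 0, 0, 0, 0]])

```text
time: 9.85
position: [0.5834, 0.1291, 0.0275]
tool_rot: [0.977, 0.215, -0.0, -0.0]
ft_force: [-0.3, 0.2, 0.6]
grip_width: 0.0003
```

>>> drive_tool(series=[[0, -0.001, 0, 0, 0, 0, 0], [0, 0, 0, 0, 0, 0, 0]])

```text
time: 10.1
position: [0.583, 0.1299, 0.0276]
tool_rot: [0.977, 0.215, -0.0, -0.0]
ft_force: [0.5, 0.4, 0.5]
grip_width: 0.0006
```

>>> drive_tool(series=[[0, -0.001, 0, 0, 0, 0, 0], [0, -0.001, 0, 0, 0, 0, 0], [0, 0, 0, 0, 0, 0, 0]])

```text
time: 10.48
position: [0.5827, 0.131, 0.0276]
tool_rot: [0.977, 0.215, 0.0, 0.001]
ft_force: [1.1, -4.0, 0.1]
grip_width: 0.0003
```

>>> drive_tool(series=[[0, -0.001, 0, 0, 0, 0, 0], [0, 0, 0, 0, 0, 0, 0]])

```text
time: 10.72
position: [0.5827, 0.1311, 0.0278]
tool_rot: [0.977, 0.215, 0.001, 0.001]
ft_force: [0.5, -6.6, -0.1]
grip_width: -0.0002
```

```bash
python3 - <<'E'
from h import *
st()
p,d=robot.camera("side");cv2.imwrite("pics/s5.png",cv2.resize(p[200:255,265:330],None,fx=9,fy=9,interpolation=cv2.INTER_CUBIC))
E
```

```text
t 10.725 feeder mm [[47.2 37.9]] z 27.8 yaw rel -0.01 tilt z [ 0.0016 -0.0021 -1.    ] F [ 0.5 -6.6 -0.1] q [ 0.04  0.76  1.64 -0.    0.74  1.17] g -0.0002
```

View pics/s5.png

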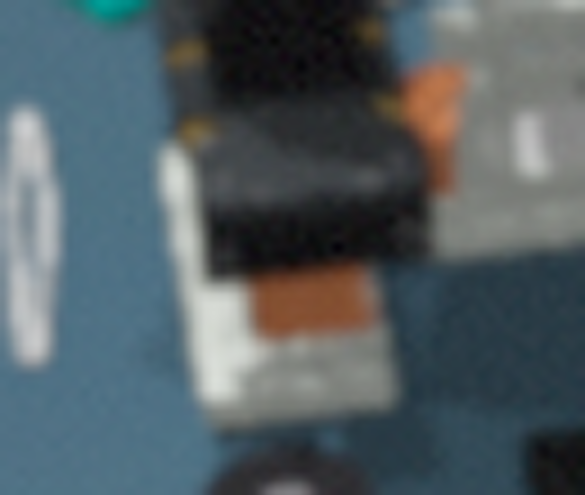

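It is now pressed on the end stop at 6.6 N. A small +x drag seats it on the far stop, then I'll back off and rise.

>>> drive_tool(series=[[0.001, 0, 0, 0, 0, 0, 0], [0.001, 0, 0, 0, 0, 0, 0], [0.001, 0, 0, 0, 0, 0, 0], [0, 0, 0, 0, 0, 0, 0]])

```text
time: 11.28
position: [0.5841, 0.1315, 0.0275]
tool_rot: [0.976, 0.216, -0.001, 0.002]
ft_force: [-0.3, -9.3, 1.0]
grip_width: 0.0002
```

>>> drive_tool(series=[[0, 0.004, 0, 0, 0, 0, 0], [0, 0.015, 0, 0, 0, 0, 0], [0, 0.01, -0.03, 0, 0, 0, 0], [0, 0, -0.06, 0, 0, 0, 0], [0, 0, -0.06, 0, 0, 0, 0]])

```text
time: 11.9
position: [0.5968, 0.1071, 0.1787]
tool_rot: [0.977, 0.214, -0.0, -0.0]
ft_force: [0.4, -0.2, 1.2]
grip_width: 0.0004
```

>>> drive_tool(series=[[0, 0.06, -0.01, 0, 0, 0, 0], [0, 0.06, 0, 0, 0, 0, 0], [0, 0.06, 0, 0, 0, 0, 0], [0, 0.06, 0, 0, 0, 0, 0], [0, 0, 0, 0, 0, 0, 0]])

```text
time: 12.52
position: [0.6992, -0.116, 0.1873]
tool_rot: [0.977, 0.212, 0.001, 0.001]
ft_force: [-0.2, 0.7, -0.7]
grip_width: 0.0004
```

```bash
python3 - <<'E'
from h import *
st()
p,d=robot.camera("side");a=cv2.resize(p[165:280,255:375],None,fx=3.3,fy=3.3,interpolation=cv2.INTER_CUBIC)
p,d=robot.camera("top");b=cv2.resize(p[160:205,250:310],(396,a.shape[0]),interpolation=cv2.INTER_CUBIC)
cv2.imwrite("pics/s6.png",np.hstack([a,b]))
hsv=cv2.cvtColor(p,cv2.COLOR_BGR2HSV)
m=((hsv[...,0]<14)&(hsv[...,1]>110)&(hsv[...,2]>90)).astype(np.uint8)
m[:,:250]=0;m[:,330:]=0;m[:150]=0;m[215:]=0
n,l,s,c=cv2.connectedComponentsWithStats(m)
for i in range(1,n):
    if s[i,4]<30: continue
    v,u=np.nonzero(l==i);W=fe(ray("top",np.c_[u,v],.032 if i else 0))*1e3
    r=cv2.minAreaRect(W.astype(np.float32));print(s[i,4],W.mean(0).round(1),r)
E
```

```text
t 12.525 feeder mm [[  49.1 -235.3]] z 187.3 yaw rel -0.4 tilt z [ 0.0028 -0.0013 -1.    ] F [-0.2  0.7 -0.7] q [-0.32  0.68  1.24 -0.    1.22  0.82] g 0.0004
```

View pics/s6.png

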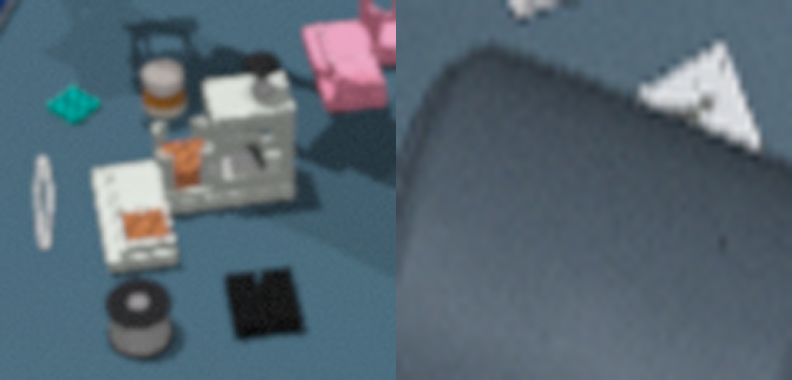

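The sink is in the corner in the side view, but the arm blocks the top view. I'll clear the arm and check.

>>> drive_tool(series=[[0, 0.03, -0.03, 0, 0, 0, 0], [0, 0.055, 0, 0, 0, 0, 0], [-0.04, 0.04, 0, 0, 0, 0, 0], [-0.05, 0.03, 0, 0, 0, 0, 0], [-0.05, 0.02, 0, 0, 0, 0, 0]])

```text
time: 13.25
position: [0.6429, -0.3274, 0.2172]
tool_rot: [0.976, 0.216, -0.0, -0.0]
ft_force: [-0.6, -0.1, 0.4]
grip_width: 0.0004
```

>>> drive_tool(series=[[-0.05, 0.02, 0, 0, 0, 0, 0], [-0.05, 0.02, 0, 0, 0, 0, 0], [-0.05, 0.02, 0, 0, 0, 0, 0], [-0.05, 0.02, 0, 0, 0, 0, 0], [0, 0, 0, 0, 0, 0, 0]])

```text
time: 13.88
position: [0.4933, -0.4858, 0.2176]
tool_rot: [0.977, 0.213, -0.0, -0.0]
ft_force: [-0.1, 0.6, -0.0]
grip_width: 0.0005
```

```bash
python3 - <<'E'
from h import *
st()
p,d=robot.camera("top");P=cloud("top",d);cv2.imwrite("pics/s7.png",cv2.resize(p[130:250,220:370],None,fx=5,fy=5,interpolation=cv2.INTER_CUBIC))
hsv=cv2.cvtColor(p,cv2.COLOR_BGR2HSV)
m=((hsv[...,0]<14)&(hsv[...,1]>110)&(hsv[...,2]>90)).astype(np.uint8)
m[:,:250]=0;m[:,330:]=0;m[:150]=0;m[215:]=0
n,l,s,c=cv2.connectedComponentsWithStats(m)
for i in range(1,n):
    if s[i,4]<30: continue
    v,u=np.nonzero(l==i);z=np.median(P[l==i][:,2]);W=fe(ray("top",np.c_[u,v],z))*1e3
    print(s[i,4],"z",z.round(4),W.mean(0).round(1),cv2.minAreaRect(W.astype(np.float32)))
E
```

```text
t 13.875 feeder mm [[-293.2 -484.2]] z 217.6 yaw rel -0.26 tilt z [-7.e-04  2.e-04 -1.e+00] F [-0.1  0.6 -0. ] q [-0.94  0.63  1.25 -0.    1.26  0.2 ] g 0.0005
192 z 0.0276 [47.  65.5] ((46.68675231933594, 65.48894500732422), (38.2066535949707, 40.74382400512695), 89.90299987792969)
157 z 0.0496 [2.6 1. ] ((2.315176010131836, 0.618682861328125), (32.706180572509766, 39.7137336730957), 1.410502552986145)
```

View pics/s7.png

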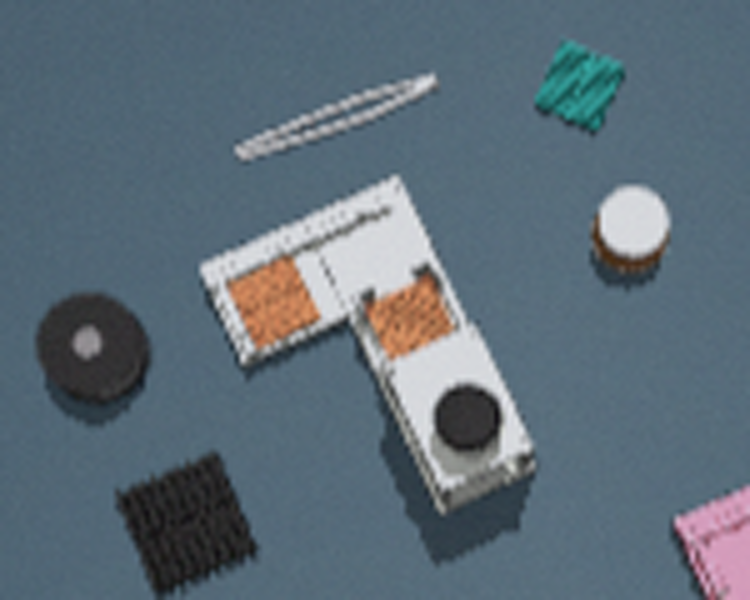

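The sink is at feeder (47, 65.5) mm, square and flush with both stops. The stack, the knob and the bystanders are unmoved, so I'll hand in.

```bash
python3 -c "
from rig import robot;print(robot.hand_in())"
```

```text
the job is handed in; nothing more can be done
None
```

The job is handed in at about 14 s of the 42 s allowed; no verdict was reported.

- **Press:** I pressed the plunger once, down to its stop. The force rose to 17 N with the fingertip at z = 132 mm, and I then let the plunger spring back up. One heat sink came out to the outlet.
- **Push:** I slid that heat sink along the deck with the closed fingertips until it met the end stop at about 7 N. A 3 mm drag in +x then seated it against the far stop, with up to 9 N of contact.

**Last checks (top view):**
- The fed heat sink is centred at feeder x = 47.0, y = 65.5 mm; the target was 47.5, 65. It is square within about 0.1°.
- The top of the stack reads about 50 mm high, which fits three heat sinks still in the magazine.
- The knob is up, the other things on the bench look unmoved, and the arm is clear of everything.

**Two disagreements:**
- The end stop was met about 8 mm later than I expected, so the closed fingertips are thinner than the 30 mm I assumed.
- Depth on the fed heat sink read 27.6 mm against its 32 mm top. I put that down to the camera seeing between the fins. The stack top reads low in the same way (49.6 against 52 mm).

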